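# Pack seven stemmed loading weights into their round pot

### The job

The round pot must hold all seven stemmed loading weights, but one stands badly in the gap inside it and two are still on the worktop. Move the badly placed one to make room and pack the two loose ones in, so that all seven stand upright on the pot's floor, one in the middle and six round it. Leave the pot where it stands, tip no weight over, and leave the dish and the specimen holder alone.

Things in the scene. Friction and masses are not known exactly. Their poses are not given: they have to be found in the camera images.
- pot_floor (a point): centre of the pot's inner floor, 5 mm above the worktop, z up. Seven weights fit only as one in the middle and six round it at 60 degrees, centres about 39 mm from the middle, 3 mm apart and 1.5 mm from the wall. At the start the middle and two adjoining places of the ring are free, but for the stray weight that stands in between
- pot: round, open, straight-walled dark steel pot standing loose on the worktop, 126 mm outside and 117 mm inside diameter, 42 mm tall, 2 kg; origin at the centre of its underside
- ring_0_center (a point): steel loading weight, one of four well placed in the pot, side by side along its wall; body 36 mm across, 40 tall, with a slim stem 13 mm across on its axis to grip it by (bare over its upper 37 mm), 80 mm tall in all, 0.1 to 0.21 kg. Point: on its axis, half-way up (40 mm above its foot), z up. Stems in the packed pot stand 39 mm apart: open the fingers only a little there
- ring_1_center (a point): steel loading weight, one of four well placed in the pot, side by side along its wall; body 36 mm across, 40 tall, with a slim stem 13 mm across on its axis to grip it by (bare over its upper 37 mm), 80 mm tall in all, 0.1 to 0.21 kg. Point: on its axis, half-way up (40 mm above its foot), z up. Stems in the packed pot stand 39 mm apart: open the fingers only a little there
- ring_2_center (a point): steel loading weight, one of four well placed in the pot, side by side along its wall; body 36 mm across, 40 tall, with a slim stem 13 mm across on its axis to grip it by (bare over its upper 37 mm), 80 mm tall in all, 0.1 to 0.21 kg. Point: on its axis, half-way up (40 mm above its foot), z up. Stems in the packed pot stand 39 mm apart: open the fingers only a little there
- ring_3_center (a point): steel loading weight, one of four well placed in the pot, side by side along its wall; body 36 mm across, 40 tall, with a slim stem 13 mm across on its axis to grip it by (bare over its upper 37 mm), 80 mm tall in all, 0.1 to 0.21 kg. Point: on its axis, half-way up (40 mm above its foot), z up. Stems in the packed pot stand 39 mm apart: open the fingers only a little there
- stray_center (a point): steel loading weight, badly placed in the pot's empty part, between middle and wall; body 36 mm across, 40 tall, with a slim stem 13 mm across on its axis to grip it by (bare over its upper 37 mm), 80 mm tall in all, 0.1 to 0.21 kg. Point: on its axis, half-way up (40 mm above its foot), z up. Stems in the packed pot stand 39 mm apart: open the fingers only a little there
- out_0_center (a point): steel loading weight, one of the two that stand loose on the worktop; body 36 mm across, 40 tall, with a slim stem 13 mm across on its axis to grip it by (bare over its upper 37 mm), 80 mm tall in all, 0.1 to 0.21 kg. Point: on its axis, half-way up (40 mm above its foot), z up. Stems in the packed pot stand 39 mm apart: open the fingers only a little there
- out_1_center (a point): steel loading weight, the other of the two that stand loose on the worktop; body 36 mm across, 40 tall, with a slim stem 13 mm across on its axis to grip it by (bare over its upper 37 mm), 80 mm tall in all, 0.1 to 0.21 kg. Point: on its axis, half-way up (40 mm above its foot), z up. Stems in the packed pot stand 39 mm apart: open the fingers only a little there
- dish: a bystander: shallow plastic dish, 69 mm across, 14 mm tall, on the worktop; origin at the centre of its underside
- holder: a bystander: flat round steel specimen holder with a knurled ring, 53 mm across, 19 mm tall, on the worktop; origin at the centre of its underside
Things that resemble listed ones, but are neither listed nor needed, are in the scene too. Leave any yellow look-alike of the part that bears ring_2_center alone. Leave any green look-alike of the part that bears stray_center alone.

How it is judged:
By the outcome, as a careful person would: the job done as asked, in the order asked, and still so for the second after the job is handed in, with the robot touching nothing.
It also fails if it takes over 72 s, if anything falls off the work surface, if the arm or the gripper's body presses on something with over 40 N, if the wrist force passes 120 N, or if a joint passes its speed limit or range.

### The arm

A 7-joint arm with a two-finger parallel gripper is mounted at the origin on a cart in front of the work surface, level with it; the furniture and walls round the work are solid. World frame = base frame: x ahead of the robot, y to its left, z up, the work surface at z = 0. Lengths are in m, angles in rad, forces in N, time in s.
With the tool pointing down it reaches from about 0.425 to 0.925 m from the base axis. Payload 6.8 kg.
Tool frame: the origin (TCP) lies midway between the tips of the shut fingers; the grasp point (between the pads) lies behind it (r.grip_depth is the y of the grasp point in the tool frame, in m); y points along the fingers, x is the direction in which the jaws open and shut, and the axes are right-handed (so a half turn about y gives the same grasp; the last joint's range is limited). The gripper opens to 88 mm and grips with 3 to 60 N. Pads are 20 mm wide; open, the fingers measure 115 mm over their backs; the gripper's body (75 mm by 178 mm) begins 61 mm behind the grasp point.
Start: joints at [1.048, 0.477, 0.022, 1.555, -0.011, 1.109, -0.083], TCP at [0.272, -0.618, 0.223] pointing down, gripper open.
Joint ranges: [-2.96, 2.96], [-0.34, 2.1], [-1.41, 1.46], [0.24, 2.44], [-1.37, 4.51], [0.17, 1.92], [-2.96, 2.96]. Speed limits (rad/s): [2.39, 2.39, 3.14, 3.14, 3.14, 3.14, 3.14].

### API

Orientations are given as a unit quaternion [w, x, y, z].
In Python, from workcell import r gives the robot as it stands. Calls block until the motion is done:
- r.goto(position, orientation): joint-space move of the TCP to a pose.
- r.move_l(position, frame=None, vel=0.15, force_limit=None): straight line of the TCP; frame=None keeps the orientation; vel is the mean speed in m/s. With force_limit (N) it stops when the force on the tool has changed by that much, and returns True; else False.
- r.move_joints(angles): joint-space move.
- r.gripper_to(opening, force=None): finger opening in m; force is the grip in N (None keeps the last); returns when the fingers have stopped.
- r.dwell(seconds).
- r.ik(position, orientation): joint angles nearest the present ones, or None.
- r.camera(name): name is "side" or "top"; returns the picture (384x512x3 uint8, red, green, blue); there is no depth.
- r.calibration(name): a dict with "mtx" (3x3 intrinsics, pixels), "dist" ([k1, k2, p1, p2, k3] as OpenCV has them; the pictures are not rectified), "R" (3x3) and "t" (3): a world point X has camera coordinates R X + t. Camera axes: x right, y down, z forward; pixel columns grow to the right and rows downward; lengths in m; the calibration is good to about 2 mm. A picture is of the moment at which its call begins. calibration takes no time and is no camera call.
A pose or a line that the arm cannot do raises r.Unreachable and nothing moves.
- r.job_done(): hands the job in, once; it reports no verdict.
Readings, each from a call of its own:
- r.read_time(): time.
- r.read_q(): joint angles.
- r.read_dq(): joint speeds.
- r.read_tau(): joint torques, N m.
- r.read_position(): TCP position.
- r.read_ee_rot(): TCP orientation.
- r.read_wrist_force(): force on the tool from outside, world axes, zero at the start.
- r.read_torque(): the same for the moment, N m.
- r.read_opening(): finger opening in m.
Only numpy, scipy, OpenCV 4.12 (cv2) and the standard library are available. Lean on these libraries where they do the work, as an engineer would, in place of code of your own. Each camera call takes 0.05 s, during which the arm holds its last target.

## Working session

There is one attempt and no reset: what is moved stays moved. The work goes in short steps, each a Python script; the robot and the scene stay as the last script left them, time stands still between calls to the robot, and variables do not carry over. Pictures are saved under pics/ and viewed, and the job is handed in when it is done.

```bash
ls; mkdir -p pics; python3 - <<'E'
from workcell import r
import cv2
for n in("side","top"):
    im=r.camera(n); cv2.imwrite(f"pics/{n}0.png",im[:,:,::-1]); c=r.calibration(n); print(n,c)
print(r.read_time(),r.read_position(),r.read_ee_rot(),r.grip_depth,r.read_opening())
E
```

```text
pics
side {'mtx': array([[462.90865095,   0.        , 261.63151142],
       [  0.        , 462.90865095, 192.55417139],
       [  0.        ,   0.        ,   1.        ]]), 'dist': array([-0.04931254,  0.        ,  0.        ,  0.        ,  0.        ]), 'R': array([[-0.99941871,  0.02570637,  0.02239267],
       [-0.00972723,  0.41451133, -0.90999216],
       [-0.03267461, -0.90968101, -0.41402033]]), 't': array([0.53238242, 0.07365622, 1.28810871])}
top {'mtx': array([[447.02933036,   0.        , 253.12176446],
       [  0.        , 447.02933036, 196.05544177],
       [  0.        ,   0.        ,   1.        ]]), 'dist': array([-0.04626291,  0.        ,  0.        ,  0.        ,  0.        ]), 'R': array([[-0.01154762, -0.99970554,  0.02134231],
       [-0.98054044,  0.00713792, -0.19618741],
       [ 0.1959773 , -0.0231925 , -0.98033413]]), 't': array([-0.05983441,  0.5504992 ,  0.89271405])}
0.1 [ 0.27182405 -0.61727731  0.22183834] [ 0.59251739 -0.59198908  0.38679209 -0.38582891] -0.0187 0.08783969236729353
```

View pics/side0.png

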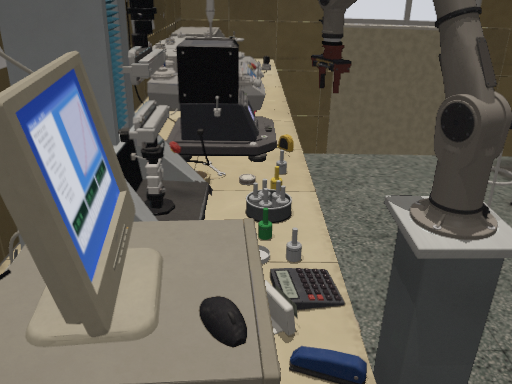

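View pics/top0.png

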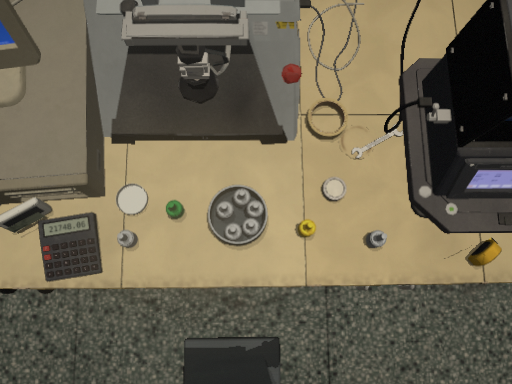

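```bash
python3 - <<'E'
import cv2,numpy as np
t=cv2.imread("pics/top0.png");s=cv2.imread("pics/side0.png")
a=cv2.resize(t[175:255,195:280],None,fx=7,fy=7,interpolation=cv2.INTER_CUBIC);cv2.imwrite("pics/tz.png",a)
b=cv2.resize(s[140:270,230:320],None,fx=4.5,fy=4.5,interpolation=cv2.INTER_CUBIC);cv2.imwrite("pics/sz.png",b)
c=np.hstack([cv2.resize(t[220:255,105:150],None,fx=8,fy=8,interpolation=cv2.INTER_CUBIC),cv2.resize(t[220:255,355:400],None,fx=8,fy=8,interpolation=cv2.INTER_CUBIC)]);cv2.imwrite("pics/oz.png",c)
E
```

```text
(no output)
```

View pics/tz.png

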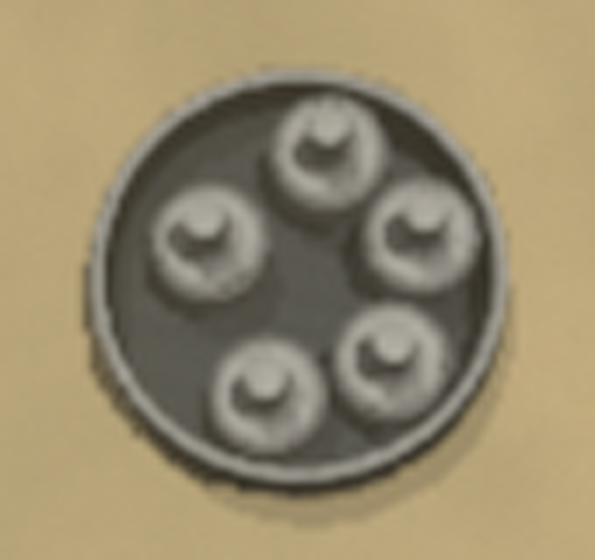

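View pics/sz.png

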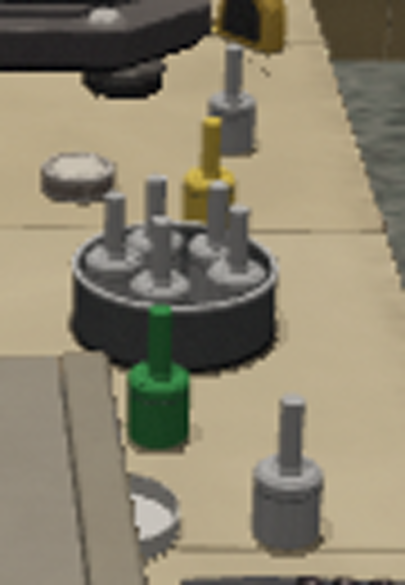

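View pics/oz.png

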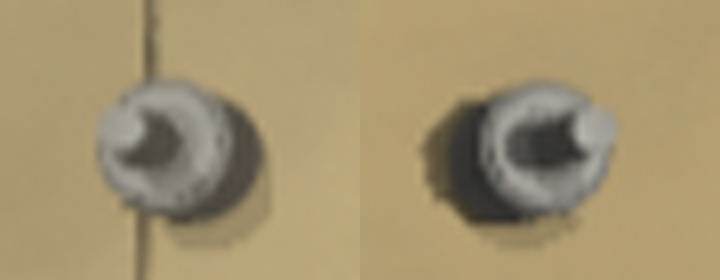

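```bash
cat > h.py <<'E'
import numpy as np,cv2
from workcell import r
def quat(phi):
    x=np.array([np.cos(phi),np.sin(phi),0]);y=np.array([0,0,-1.]);z=np.cross(x,y)
    from scipy.spatial.transform import Rotation as R
    q=R.from_matrix(np.c_[x,y,z]).as_quat();return [q[3],q[0],q[1],q[2]]
def ray(n,uv):
    c=r.calibration(n);p=cv2.undistortPoints(np.array([[uv]],float),c["mtx"],c["dist"])[0,0]
    d=c["R"].T@np.array([p[0],p[1],1]);o=-c["R"].T@c["t"];return o,d/np.linalg.norm(d)
def onz(n,uv,z):
    o,d=ray(n,uv);return o+d*(z-o[2])/d[2]
def tri(u1,u2):
    o1,d1=ray("top",u1);o2,d2=ray("side",u2)
    s=np.linalg.lstsq(np.c_[d1,-d2],o2-o1,rcond=None)[0]
    a=o1+d1*s[0];b=o2+d2*s[1];return (a+b)/2,np.linalg.norm(a-b)
def proj(n,X):
    c=r.calibration(n);return cv2.projectPoints(np.array([X],float),cv2.Rodrigues(c["R"])[0],c["t"],c["mtx"],c["dist"])[0][0,0]
def uz(p,f,o): return ((np.array(p)+.5)/f-.5)+np.array(o)
E
cat > m.py <<'E'
from h import *
t=cv2.imread("pics/top0.png");g=cv2.cvtColor(t,cv2.COLOR_BGR2GRAY)
s=cv2.imread("pics/side0.png")
T={'stray':(207,222),'A':(327,125),'B':(428,215),'C':(392,345),'D':(267,377)}
S={'A':(115,197),'stray':(161,220),'B':(156,180),'C':(218,185),'D':(238,210)}
T={k:uz(v,7,(195,175)) for k,v in T.items()};S={k:uz(v,4.5,(230,140)) for k,v in S.items()}
T['oL']=uz((121,130),8,(105,220));T['oR']=uz((595-360,130),8,(355,220))
S['oR']=uz((233,48),4.5,(230,140));S['oL']=uz((292,400),4.5,(230,140))
for k in T:
    P,e=tri(T[k],S[k]);print(k,T[k].round(1),S[k].round(1),P.round(4),"gap",round(e,4),"z85",onz("top",T[k],.085 if k[0]!='o' else .08).round(4))
# discs
for nm,(x0,y0,x1,y1) in dict(pot=(195,175,280,255),oL=(105,220,150,255),oR=(355,220,400,255)).items():
    z=cv2.resize(g[y0:y1,x0:x1],None,fx=8,fy=8,interpolation=cv2.INTER_CUBIC);z=cv2.GaussianBlur(z,(0,0),3)
    vis=cv2.cvtColor(z,cv2.COLOR_GRAY2BGR)
    c=cv2.HoughCircles(z,cv2.HOUGH_GRADIENT_ALT,1,60,param1=80,param2=.5,minRadius=50,maxRadius=85)
    for q in ([] if c is None else c[0]):
        u=uz(q[:2],8,(x0,y0));h=.045 if nm=='pot' else .04
        print(nm,u.round(2),round(q[2]/8,2),onz("top",u,h).round(4)); cv2.circle(vis,(int(q[0]),int(q[1])),int(q[2]),(0,0,255),1);cv2.circle(vis,(int(q[0]),int(q[1])),3,(0,0,255),-1)
    if nm=='pot':
        c=cv2.HoughCircles(z,cv2.HOUGH_GRADIENT_ALT,1,60,param1=80,param2=.5,minRadius=200,maxRadius=260)
        for q in ([] if c is None else c[0]):
            u=uz(q[:2],8,(x0,y0));print("rim",u.round(2),q[2]/8,onz("top",u,.042).round(4));cv2.circle(vis,(int(q[0]),int(q[1])),int(q[2]),(0,255,0),1)
    cv2.imwrite(f"pics/h_{nm}.png",vis[:600,:800])
E
python3 m.py
```

```text
stray [224.1 206.3] [265.4 188.5] [ 0.5238 -0.005   0.0849] gap 0.0013 z85 [ 0.5231 -0.0049  0.085 ]
A [241.3 192.4] [255.2 183.4] [ 0.5516 -0.0401  0.0845] gap 0.0005 z85 [ 0.5517 -0.0401  0.085 ]
B [255.7 205.3] [264.3 179.6] [ 0.5251 -0.0695  0.0836] gap 0.0004 z85 [ 0.5247 -0.0694  0.085 ]
C [250.6 223.9] [278.1 180.7] [ 0.4869 -0.0585  0.0852] gap 0.0008 z85 [ 0.4865 -0.0585  0.085 ]
D [232.7 228.4] [282.5 186.3] [ 0.4774 -0.0222  0.0845] gap 0.0003 z85 [ 0.4775 -0.0223  0.085 ]
oL [119.7 235.8] [294.5 228.5] [0.4649 0.2065 0.0802] gap 0.0002 z85 [0.4649 0.2066 0.08  ]
oR [383.9 235.8] [281.4 150.3] [ 0.46   -0.3317  0.0797] gap 0.0001 z85 [ 0.4599 -0.3316  0.08  ]
pot [224.69 209.06] 7.89 [ 0.5241 -0.0044  0.045 ]
pot [232.81 230.31] 7.81 [ 0.4785 -0.0216  0.045 ]
pot [254.44 208.06] 7.91 [ 0.5258 -0.0678  0.045 ]
```

```bash
ls pics
```

```text
h_oL.png
h_oR.png
h_pot.png
oz.png
side0.png
sz.png
top0.png
tz.png
```

View pics/h_pot.png

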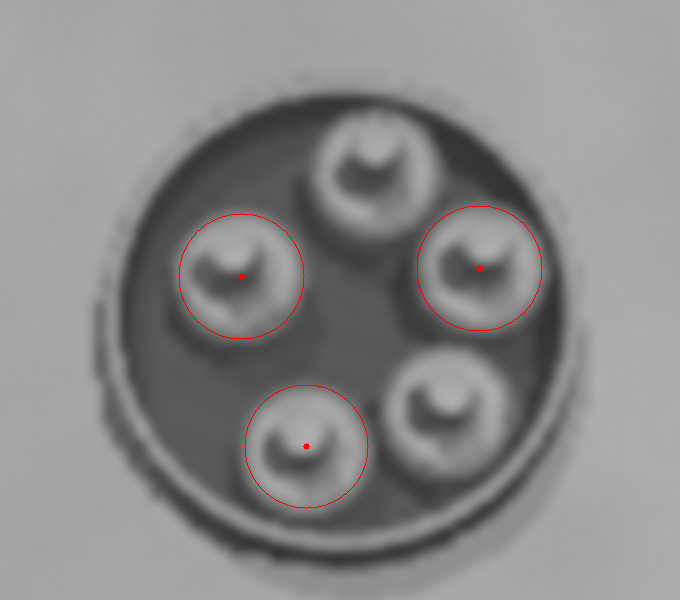

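```bash
cat > rim.py <<'E'
from h import *
import sys
def rim(fn,c0=(237,214),shift=(0,0),vis=None):
    t=cv2.imread(fn).astype(np.uint8)
    hsv=cv2.cvtColor(t,cv2.COLOR_BGR2HSV);x0,y0=195,170
    z=cv2.resize(cv2.cvtColor(t,cv2.COLOR_BGR2LAB)[y0:260,x0:280],None,fx=8,fy=8,interpolation=cv2.INTER_CUBIC)
    # pot is grey, worktop is warm: b channel; outline of the rim's outer edge (upper half) 
    b=cv2.GaussianBlur(z[:,:,2],(0,0),3);L=cv2.GaussianBlur(z[:,:,0],(0,0),2).astype(float)
    # walk radially: brightest rim ridge
    c=((np.array(c0)-(x0,y0)+.5)*8-.5);pts=[]
    for a in np.linspace(0,2*np.pi,120,endpoint=False):
        rr=np.arange(205,255);p=c+np.outer(rr,[np.cos(a),np.sin(a)])
        bb=cv2.remap(b.astype(np.float32),p[:,0].astype(np.float32)[None],p[:,1].astype(np.float32)[None],1)[0]
        ll=cv2.remap(L.astype(np.float32),p[:,0].astype(np.float32)[None],p[:,1].astype(np.float32)[None],1)[0]
        # inner edge: steepest rise of L
        i=np.argmax(np.gradient(ll)[:]);pts.append(onz("top",uz(p[i],8,(x0,y0)),.042)[:2])
    pts=np.array(pts)
    w=np.ones(len(pts),bool)
    for _ in range(8):
        A=np.c_[2*pts[w],np.ones(w.sum())];s=np.linalg.lstsq(A,(pts[w]**2).sum(1),rcond=None)[0]
        R=np.sqrt(s[2]+s[:2]@s[:2]);d=np.abs(np.linalg.norm(pts-s[:2],axis=1)-R);w=d<max(.0012,1.5*np.median(d))
    return s[:2],R,w.sum(),d[w].std()
if __name__=="__main__":
    print(rim(sys.argv[1]))
    P=np.array([[.5517,-.0401],[.5249,-.0694],[.4867,-.0585],[.4775,-.0223]])
    from scipy.optimize import least_squares
    # hexagon fit, R=.039
    f=lambda v:np.r_[[P[i]-v[:2]-.039*np.array([np.cos(v[2]-i*np.pi/3),np.sin(v[2]-i*np.pi/3)]) for i in range(4)]].ravel()
    q=least_squares(f,[.514,-.03,0.]);print(q.x,q.fun.reshape(4,2).round(4))
E
python3 rim.py pics/top0.png
```

```text
(array([ 0.51503513, -0.031169  ]), np.float64(0.059393990015971475), np.int64(99), np.float64(0.00017148127412706647))
[ 0.51435346 -0.03120624 -0.24849836] [[-0.0005  0.0007]
 [-0.     -0.0007]
 [-0.0004  0.0006]
 [ 0.0009 -0.0007]]
```

```bash
cat >> h.py <<'E'
def bestphi(p,phi):
    q0=np.array(r.read_q());best=None
    for k in (-1,0,1,):
        f=phi+k*np.pi;j=r.ik(list(p),quat(f))
        if j is not None:
            c=np.abs(np.array(j)-q0).max()
            if best is None or c<best[0]: best=(c,f,np.array(j).round(2))
    return best
PH=-0.0
E
python3 - <<'E'
from h import *
from scipy.spatial.transform import Rotation as R
q=r.read_ee_rot();M=R.from_quat([q[1],q[2],q[3],q[0]]).as_matrix();print(M.round(2))
for nm,p in dict(stray=(.5235,-.0047),s1=(.504,.0063),s2=(.5419,-.0032),oL=(.465,.2065),oR=(.46,-.3317)).items():
    for a in range(0,180,30):
        b=bestphi((*p,.0523),np.radians(a)); print(nm,a,None if b is None else (round(np.degrees(b[1])),b[2].tolist()))
E
```

```text
[[ 0.4  -0.    0.92]
 [-0.92  0.    0.4 ]
 [-0.   -1.   -0.  ]]
stray 0 (0, [0.28, 0.51, -0.49, 2.02, 0.37, 0.69, -0.44])
stray 30 (30, [0.34, 0.53, -0.56, 2.02, 0.42, 0.71, 0.03])
stray 60 (60, [0.39, 0.55, -0.63, 2.02, 0.48, 0.73, 0.51])
stray 90 (90, [0.41, 0.55, -0.66, 2.02, 0.5, 0.74, 1.02])
stray 120 (-60, [0.14, 0.48, -0.31, 2.03, 0.23, 0.66, -1.37])
stray 150 (330, [0.21, 0.5, -0.4, 2.03, 0.3, 0.67, -0.91])
s1 0 (0, [0.26, 0.49, -0.49, 2.07, 0.36, 0.67, -0.47])
s1 30 (30, [0.32, 0.5, -0.56, 2.06, 0.42, 0.69, 0.01])
s1 60 (60, [0.37, 0.52, -0.63, 2.06, 0.47, 0.7, 0.49])
s1 90 (90, [0.4, 0.53, -0.67, 2.06, 0.5, 0.72, 0.98])
s1 120 (120, [0.75, 0.78, -1.19, 2.04, 0.91, 0.98, 1.17])
s1 150 (330, [0.2, 0.47, -0.41, 2.07, 0.31, 0.65, -0.94])
s2 0 (0, [0.28, 0.54, -0.49, 1.98, 0.38, 0.71, -0.44])
s2 30 (30, [0.34, 0.55, -0.57, 1.98, 0.44, 0.73, 0.03])
s2 60 (60, [0.39, 0.57, -0.64, 1.97, 0.49, 0.75, 0.51])
s2 90 (90, [0.4, 0.58, -0.66, 1.97, 0.5, 0.76, 1.02])
s2 120 (-60, [0.13, 0.51, -0.3, 1.99, 0.23, 0.68, -1.36])
s2 150 (330, [0.21, 0.52, -0.4, 1.99, 0.31, 0.69, -0.9])
oL 0 (0, [0.19, 0.63, -0.93, 2.04, 0.7, 0.82, -1.16])
oL 30 (30, [0.17, 0.62, -0.9, 2.04, 0.68, 0.81, -0.62])
oL 60 (60, [0.2, 0.65, -0.95, 2.04, 0.72, 0.84, -0.13])
oL 90 (90, [0.24, 0.67, -1.01, 2.03, 0.76, 0.87, 0.36])
oL 120 (120, [0.23, 0.66, -0.99, 2.04, 0.75, 0.86, 0.9])
oL 150 (150, [0.34, 0.79, -1.19, 2.03, 0.91, 0.99, 1.29])
oR 0 (0, [0.73, 0.54, -0.28, 1.93, 0.22, 0.7, 0.32])
oR 30 (30, [0.81, 0.55, -0.38, 1.93, 0.3, 0.72, 0.78])
oR 60 (60, [0.88, 0.56, -0.47, 1.92, 0.37, 0.74, 1.24])
oR 90 (-90, [0.51, 0.52, 0.0, 1.95, -0.0, 0.67, -1.05])
oR 120 (-60, [0.59, 0.52, -0.09, 1.94, 0.07, 0.68, -0.6])
oR 150 (-30, [0.66, 0.53, -0.19, 1.94, 0.15, 0.69, -0.14])
```

```bash
cat >> h.py <<'E'
C=np.array([.5147,-.0312]);A0=-0.2485
def slot(i,rad=.039): a=A0+i*np.pi/3;return C+rad*np.array([np.cos(a),np.sin(a)])
def st(m=""): print(m,"t",round(r.read_time(),2),np.array(r.read_position()).round(4),"F",np.array(r.read_wrist_force()).round(1),"op",round(r.read_opening(),4))
E
python3 - <<'E'
from h import *
p=np.array([.5234,-.0047])
r.gripper_to(.026)
r.goto([*p,.16],quat(0)); st("above")
r.move_l([*p,.0523],force_limit=10); st("down")
r.gripper_to(.008,force=5); st("pinch0")
r.gripper_to(.026)
r.move_l([*p,.105]); r.goto([*p,.105],quat(np.pi/2)); r.move_l([*p,.0523],force_limit=10)
st("down90"); r.gripper_to(.008,force=25); st("grip")
E
```

```text
above t 3.52 [ 0.5236 -0.006   0.1599] F [-0.7  0.1  0.2] op 0.0261
down t 4.38 [ 0.524  -0.0046  0.0529] F [-0.1 -0.6 -0.8] op 0.0259
pinch0 t 4.74 [ 0.5242 -0.0047  0.0531] F [-0.2 -1.8  4. ] op 0.0127
down90 t 7.42 [ 0.5234 -0.0043  0.0523] F [-0.4 -0.  -0. ] op 0.026
grip t 7.79 [ 0.5241 -0.0047  0.0531] F [-0.5 -0.7  5.3] op 0.0126
```

```bash
python3 - <<'E'
from h import *
p=np.array([.5234,-.0047]); s=slot(2,.038); print(s)
r.move_l([*p,.060],vel=.08); st("lift")
r.move_l([*s,.060],vel=.08); r.dwell(.2);st("over")
print(r.move_l([*s,.0525],vel=.05,force_limit=8)); r.dwell(.15);st("set")
r.gripper_to(.026); st("rel")
r.move_l([*s,.11]); 
r.goto([.46,-.3317,.2],quat(-np.pi/2)); st()
for n in("side","top"): cv2.imwrite(f"pics/{n}1.png",r.camera(n)[:,:,::-1])
t=cv2.imread("pics/top1.png");s=cv2.imread("pics/side1.png")
a=cv2.resize(t[175:255,195:280],None,fx=7,fy=7,interpolation=cv2.INTER_CUBIC)
b=cv2.resize(s[165:225,230:310],None,fx=7,fy=7,interpolation=cv2.INTER_CUBIC)
cv2.imwrite("pics/tz1.png",a);cv2.imwrite("pics/sz1.png",b)
E
python3 rim.py pics/top1.png
```

```text
[0.5043776  0.00537114]
lift t 8.04 [ 0.5236 -0.0048  0.0605] F [-0.2  0.2 -0.5] op 0.0123
over t 8.66 [0.5045 0.0054 0.06  ] F [-0.4  0.1 -0.6] op 0.0125
True
set t 9.04 [0.5051 0.0054 0.0524] F [ 0.4 -0.3  1.5] op 0.0122
rel t 9.49 [0.5045 0.0052 0.0523] F [-0.3  1.  -0.4] op 0.026
 t 11.85 [ 0.4601 -0.3308  0.1994] F [ 0.5 -0.2 -0. ] op 0.0261
(array([ 0.51501871, -0.03115486]), np.float64(0.059381596862433134), np.int64(102), np.float64(0.00016807124444989563))
[ 0.51435346 -0.03120624 -0.24849836] [[-0.0005  0.0007]
 [-0.     -0.0007]
 [-0.0004  0.0006]
 [ 0.0009 -0.0007]]
```

View pics/tz1.png

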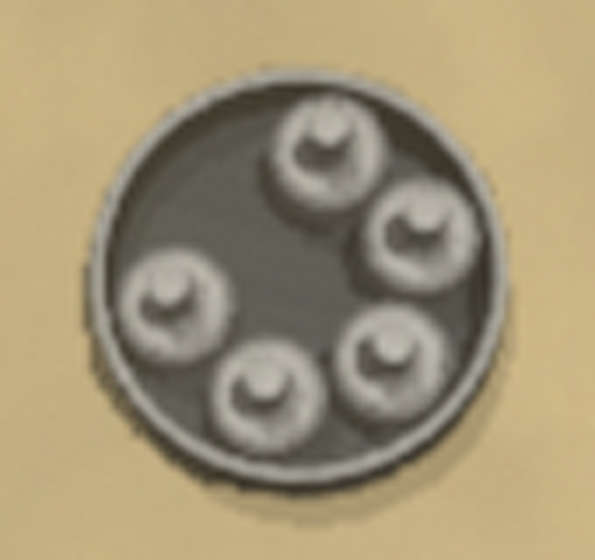

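View pics/sz1.png

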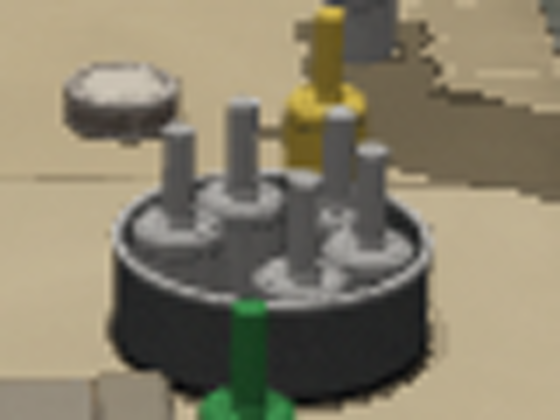

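```bash
cat > discs.py <<'E'
from h import *
import sys
def discs(fn,x0=195,y0=175,x1=280,y1=255,h=.045):
    g=cv2.cvtColor(cv2.imread(fn),cv2.COLOR_BGR2GRAY)
    z=cv2.GaussianBlur(cv2.resize(g[y0:y1,x0:x1],None,fx=8,fy=8,interpolation=cv2.INTER_CUBIC),(0,0),3)
    c=cv2.HoughCircles(z,cv2.HOUGH_GRADIENT_ALT,1,100,param1=60,param2=.3,minRadius=55,maxRadius=75)
    for q in c[0]:
        P=onz("top",uz(q[:2],8,(x0,y0)),h)[:2];d=P-C
        print("disc",P.round(4),"r",round(np.linalg.norm(d),4),"ang",round(np.degrees(np.arctan2(d[1],d[0])),1),"R",q[2])
if __name__=="__main__": discs(sys.argv[1])
E
python3 discs.py pics/top1.png
python3 - <<'E'
from h import *
u=uz((172,286),7,(195,175));print(onz("top",u,.085),"cmd",slot(2,.038),tri(u,uz((304,179),7,(230,165))))
E
```

```text
disc [ 0.4775 -0.0221] r 0.0383 ang 166.2 R 63.662575
[0.50430539 0.00520706 0.085     ] cmd [0.5043776  0.00537114] (array([0.50438765, 0.00520062, 0.08495389]), np.float64(0.00014956631728893645))
```

```bash
cat >> h.py <<'E'
def pick(p,phi):
    Q=quat(phi); r.gripper_to(.026); r.goto([*p,.16],Q); r.move_l([*p,.0473],force_limit=10); st("down")
    r.gripper_to(.008,force=25); st("grip"); r.move_l([*p,.17],vel=.2); st("lift")
def place(s,phi):
    Q=quat(phi); r.goto([*s,.17],Q); r.move_l([*s,.11],vel=.15); r.dwell(.3); st("over")
    hit=r.move_l([*s,.0535],vel=.06,force_limit=6); r.dwell(.1); st("set %s"%hit); return hit
E
python3 - <<'E'
from h import *
ph=-np.radians(44)
pick(np.array([.4600,-.3316]),ph)
s=slot(1,.0387);print(s,bestphi((*s,.1),ph));place(s,ph)
E
```

```text
down t 13.8 [ 0.4607 -0.3319  0.0481] F [ 0.4 -0.7  0.3] op 0.0259
grip t 14.17 [ 0.4605 -0.332   0.0481] F [-0.5 -0.2  4.7] op 0.0123
lift t 14.93 [ 0.4591 -0.3312  0.1688] F [-0.   0.2 -1.1] op 0.0125
[ 0.54169868 -0.00347346] (np.float64(0.7224408268867002), np.float64(-0.767944870877505), array([ 0.25,  0.45, -0.45,  1.96,  0.27,  0.79, -1.12]))
over t 17.06 [ 0.5423 -0.0035  0.1108] F [ 0.1  0.2 -1.4] op 0.0125
set True t 18.09 [ 0.5412 -0.0035  0.0531] F [ 0.2 -0.2  4.9] op 0.0125
```

```bash
python3 - <<'E'
from h import *
print(np.mean([r.read_position() for _ in range(10)],0))
s=slot(1,.0387)
r.gripper_to(.024); st("rel"); r.move_l([*s,.115]); r.goto([.465,.2065,.16],quat(np.radians(136) if 0 else -np.radians(44))); st()
for n in("side","top"): cv2.imwrite(f"pics/{n}2.png",r.camera(n)[:,:,::-1])
t=cv2.imread("pics/top2.png");s=cv2.imread("pics/side2.png")
a=cv2.resize(t[175:255,195:280],None,fx=7,fy=7,interpolation=cv2.INTER_CUBIC)
b=cv2.resize(s[165:225,230:310],None,fx=7,fy=7,interpolation=cv2.INTER_CUBIC)
cv2.imwrite("pics/tz2.png",a);cv2.imwrite("pics/sz2.png",b)
E
python3 rim.py pics/top2.png
```

```text
[ 0.54120061 -0.00353343  0.05308001]
rel t 18.52 [ 0.5402 -0.0036  0.0521] F [0.4 0.1 0.3] op 0.0238
 t 19.99 [0.4654 0.2047 0.1591] F [ 0.5 -0.2 -0.6] op 0.0238
(array([ 0.51502243, -0.03116522]), np.float64(0.05937770558738089), np.int64(98), np.float64(0.0001537362068363442))
[ 0.51435346 -0.03120624 -0.24849836] [[-0.0005  0.0007]
 [-0.     -0.0007]
 [-0.0004  0.0006]
 [ 0.0009 -0.0007]]
```

View pics/tz2.png

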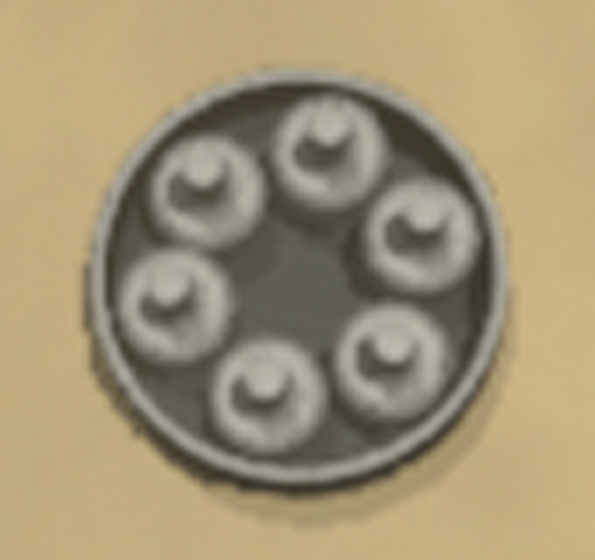

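View pics/sz2.png

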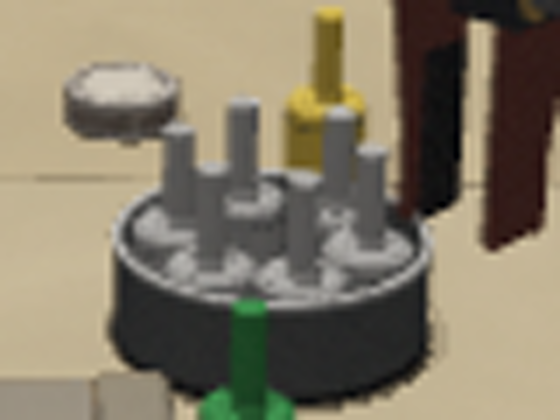

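```bash
python3 - <<'E'
from h import *
from scipy.optimize import minimize
P=np.array([onz("top",uz(p,7,(195,175)),.085)[:2] for p in [(327,125),(428,214),(392,345),(267,378),(172,287),(206,170)]])
print(P.round(4)); print("adj",np.linalg.norm(P-np.roll(P,1,0),axis=1).round(4), "r",np.linalg.norm(P-[.5149,-.0312],axis=1).round(4))
m=minimize(lambda c:-np.linalg.norm(P-c,axis=1).min(),C,method="Nelder-Mead");print(m.x,-m.fun)
E
```

```text
[[ 0.5517 -0.0401]
 [ 0.525  -0.0694]
 [ 0.4865 -0.0585]
 [ 0.4772 -0.0223]
 [ 0.504   0.0052]
 [ 0.5385 -0.0046]]
adj [0.0378 0.0397 0.04   0.0374 0.0384 0.0359] r [0.0379 0.0395 0.0394 0.0387 0.038  0.0356]
[ 0.51432327 -0.03329227] 0.03752584489344011
```

```bash
python3 - <<'E'
from h import *
p=np.array([.5387,-.0045]);s=np.array([.5149,-.0312])+.0388*np.array([np.cos(.80),np.sin(.80)]);print(s)
Q=quat(np.radians(46)); r.gripper_to(.025)
r.goto([*p,.125],Q); r.move_l([*p,.0525],force_limit=10); st("down"); r.gripper_to(.008,force=25); st("grip")
r.move_l([*p,.057],vel=.05); r.move_l([*s,.057],vel=.03); r.dwell(.2); st("moved")
print(r.move_l([*s,.0525],vel=.04,force_limit=6)); r.dwell(.15); st("set"); r.gripper_to(.025); st("rel")
r.move_l([*s,.115]); r.goto([.465,.2065,.16],quat(-np.radians(44))); st()
for n in("side","top"): cv2.imwrite(f"pics/{n}3.png",r.camera(n)[:,:,::-1])
t=cv2.imread("pics/top3.png");s=cv2.imread("pics/side3.png")
a=cv2.resize(t[175:255,195:280],None,fx=7,fy=7,interpolation=cv2.INTER_CUBIC)
cv2.imwrite("pics/tz3.png",a)
E
python3 rim.py pics/top3.png|head -1
```

```text
[ 0.54193222 -0.00336658]
down t 22.56 [ 0.5391 -0.004   0.053 ] F [0.4 0.3 1. ] op 0.0248
grip t 22.92 [ 0.5396 -0.0044  0.0535] F [-0.4 -0.2  5.2] op 0.0123
moved t 23.63 [ 0.5417 -0.0033  0.0568] F [-0.   0.4 -0.9] op 0.0122
True
set t 23.99 [ 0.5426 -0.0032  0.0528] F [-0.3  0.1  4.7] op 0.0122
rel t 24.43 [ 0.5418 -0.0034  0.0522] F [ 0.5 -0.6  0.3] op 0.0251
 t 26.57 [0.465  0.2059 0.1595] F [ 0.1 -0.8 -0.7] op 0.0249
(array([ 0.51511058, -0.03114331]), np.float64(0.059418108994376606), np.int64(98), np.float64(0.00019105255384188594))
```

View pics/tz3.png

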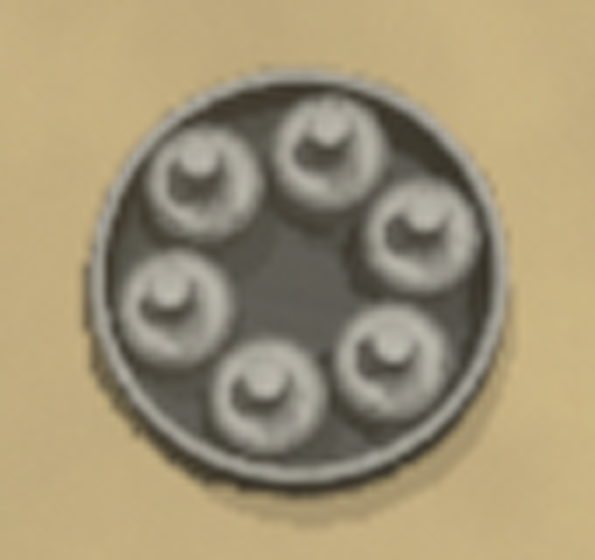

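```bash
python3 - <<'E'
from h import *
from scipy.optimize import minimize
P=np.array([onz("top",uz(p,7,(195,175)),.085)[:2] for p in [(327,125),(428,214),(392,345),(267,378),(172,288),(202,160)]])
print("adj",np.linalg.norm(P-np.roll(P,1,0),axis=1).round(4), "r",np.linalg.norm(P-[.5150,-.0312],axis=1).round(4),P[5])
m=minimize(lambda c:-np.linalg.norm(P-c,axis=1).min(),C,method="Nelder-Mead");print(m.x,-m.fun)
p=np.array([.4650,.2065])
r.goto([*p,.16],quat(np.radians(46))); r.move_l([*p,.0473],force_limit=10); st("down"); r.gripper_to(.008,force=5); st("p46"); r.gripper_to(.026)
r.move_l([*p,.105]); pick(p,-np.radians(44)); r.goto([*m.x,.17],quat(-np.radians(44)));r.dwell(.3);st("over")
for n in("side","top"): cv2.imwrite(f"pics/{n}4.png",r.camera(n)[:,:,::-1])
cv2.imwrite("pics/sz4.png",cv2.resize(cv2.imread("pics/side4.png")[110:225,210:320],None,fx=5,fy=5,interpolation=cv2.INTER_CUBIC))
E
```

```text
adj [0.038  0.0397 0.04   0.0374 0.0382 0.0388] r [0.0378 0.0395 0.0394 0.0388 0.0381 0.0384] [ 0.54152351 -0.00344549]
[ 0.51428382 -0.03197686] 0.03830929438302595
down t 28.87 [0.4655 0.207  0.048 ] F [ 0.6 -0.2 -0.3] op 0.025
p46 t 29.22 [0.4657 0.2068 0.0481] F [ 0.2 -0.   5.4] op 0.0129
down t 32.52 [0.4655 0.2068 0.0479] F [ 0.3  0.1 -0. ] op 0.0261
grip t 32.89 [0.4656 0.2067 0.048 ] F [-0.7  0.3  4.9] op 0.0124
lift t 33.66 [0.4642 0.2059 0.1689] F [ 0.  -0.1 -1.7] op 0.0127
over t 34.92 [ 0.5143 -0.0308  0.17  ] F [ 0.1 -0.4 -0.9] op 0.0123
```

View pics/sz4.png

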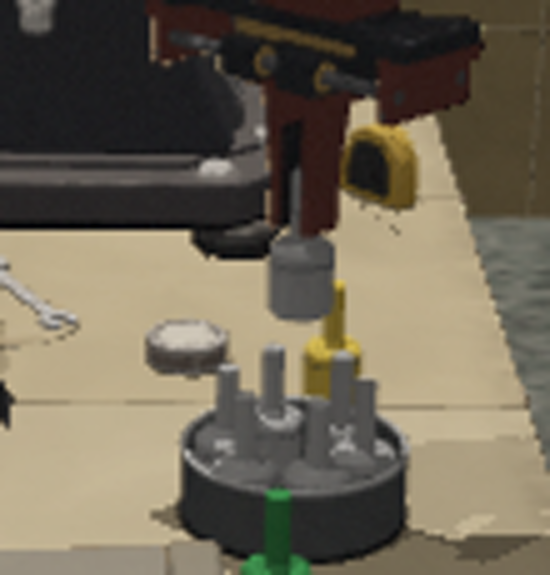

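View pics/top4.png

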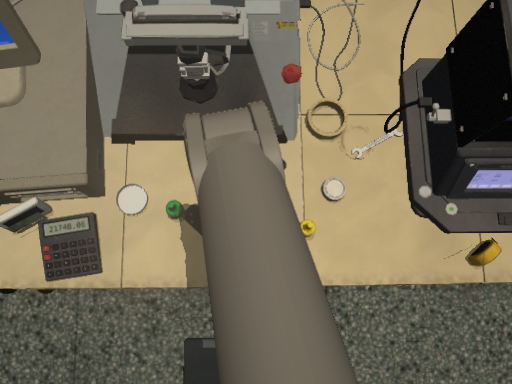

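```bash
python3 - <<'E'
from h import *
m=[.51455,-.0317]
r.move_l([*m,.098],vel=.12); r.dwell(.4); st("over"); p=np.mean([r.read_position() for _ in range(8)],0);print(p)
print(r.move_l([*m,.0528],vel=.05,force_limit=5)); r.dwell(.15); st("set")
E
```

```text
over t 36.17 [ 0.5148 -0.0317  0.0983] F [-0.1 -0.  -1.9] op 0.0124
[ 0.51475218 -0.03173493  0.09834825]
True
set t 37.17 [ 0.514  -0.0318  0.0529] F [ 0.  -1.2  4.6] op 0.0126
```

```bash
python3 - <<'E'
from h import *
r.gripper_to(.025); st("rel"); r.move_l([.51455,-.0317,.125]); r.goto([.40,-.40,.22],quat(-np.radians(44))); r.dwell(.3); st()
for n in("side","top"): cv2.imwrite(f"pics/{n}5.png",r.camera(n)[:,:,::-1])
a=cv2.resize(cv2.imread("pics/top5.png")[175:255,195:280],None,fx=7,fy=7,interpolation=cv2.INTER_CUBIC)
cv2.imwrite("pics/tz5.png",a)
cv2.imwrite("pics/sz5.png",cv2.resize(cv2.imread("pics/side5.png")[140:270,230:320],None,fx=4.5,fy=4.5,interpolation=cv2.INTER_CUBIC))
E
python3 rim.py pics/top5.png|head -1
```

```text
rel t 37.61 [ 0.5128 -0.0317  0.0521] F [-0.7 -0.   0.2] op 0.025
 t 40.02 [ 0.4005 -0.3994  0.2199] F [-0.2 -0.3 -0. ] op 0.0247
(array([ 0.51511652, -0.03107824]), np.float64(0.05941113422322703), np.int64(98), np.float64(0.00017898240567883685))
```

View pics/tz5.png

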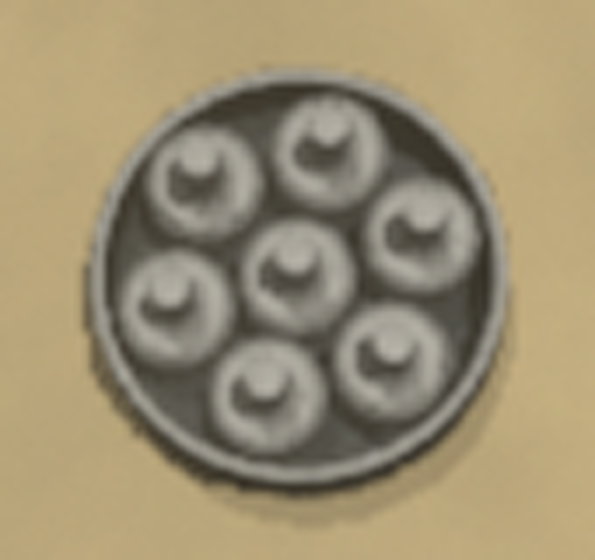

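View pics/sz5.png

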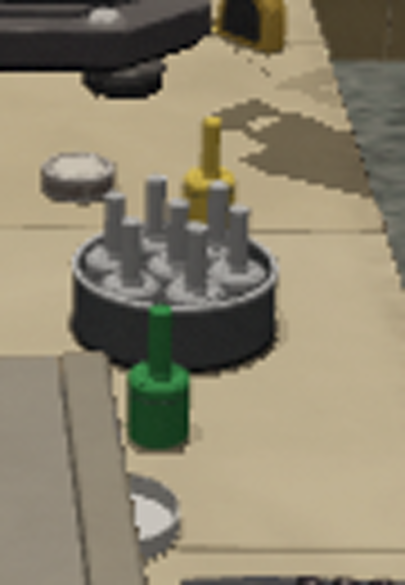

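View pics/top5.png

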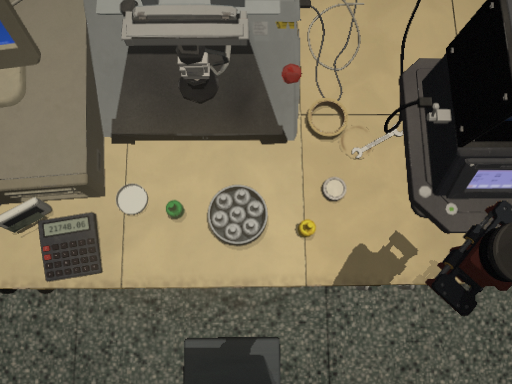

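```bash
python3 - <<'E'
from h import *
for a,b in [((297,255),(178,204)),((202,160),(131,224)),((172,288),(197,228))]:
    print(tri(uz(a,7,(195,175)),uz(b,4.5,(230,140))))
r.job_done()
E
```

```text
(array([ 0.51322755, -0.03109133,  0.08415345]), np.float64(0.00010234246525289326))
(array([ 0.54210083, -0.00336874,  0.08288419]), np.float64(0.0003160542143781299))
(array([0.5035933 , 0.00524594, 0.08464358]), np.float64(0.0003593075217215648))
the job is handed in; nothing more can be done
```

All seven weights now stand upright on the pot's floor, one in the middle and six round it, and I have handed the job in. The robot's clock read 40.0 s at its last reading, of the 72 s allowed.

- **Stray weight:** I pinched it in two directions and moved it into one of the two free ring places. This also showed that the camera and the robot agreed to about 0.2 mm.
- **First loose weight:** it went into the other ring place but first landed about 3 mm short, touching its neighbour. I gripped it again and moved it outward. The two-view heights below put it in place.
- **Second loose weight:** it went into the middle and touched nothing on the way down until it reached the floor.

**Last checks:**
- **Ring:** the ring weights are 37.4 to 40.0 mm apart, at radii of 37.8 to 39.5 mm. This was measured just before the middle weight went in.
- **Heights:** I checked the tops of the three weights I moved from two views and got 82.9 to 84.6 mm, against 85 mm expected. The 82.9 mm reading is the first loose weight, which is the least certain; I put it down to picking the pixel by hand.
- **Middle weight:** it stands about 2 mm from the measured centre of the pot.
- **Pot:** the measured centre of its rim moved by about 0.1 mm, which is within measuring noise.
- **Other things:** the dish, the specimen holder and the green and yellow look-alikes appear unmoved in the last picture.

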